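Dispense the larger chocolate into the dish

ROBOT

A 6-joint arm with a two-finger parallel gripper is mounted at the origin on the work surface. World frame = base frame: x ahead of the robot, y to its left, z up, the work surface at z = 0. Lengths are in mm, angles in rad, forces in N, time in s.
With the tool pointing down it reaches from about 300 to 775 mm from the base axis. Payload 14.6 kg.
Tool frame: the origin (TCP) lies at the very end of the fingers, on their centre line; the grasp point (between the pads) lies manip.grip_depth behind it (manip.grip_depth is the distance from the TCP to the grasp point, in mm); x points along the fingers, z is the direction in which the jaws open and shut, and the axes are right-handed (so a half turn about x gives the same grasp; the last joint's range is limited). The gripper opens to 94 mm and grips with 3 to 60 N. Pads are 16 mm wide; open, the fingers measure 119 mm over their backs; the gripper's body (75 mm by 177 mm) begins 78 mm behind the grasp point.
Start: joints at [1.216, 0.3, 1.521, -0, 1.321, -0.067], TCP at [156.111, 527.369, 205.446] pointing down, gripper open.
Joint ranges: [-3.03, 3.03], [-0.79, 2.21], [0.23, 2.52], [-1.04, 4.18], [0, 3.07], [-2.55, 2.55]. Speed limits (rad/s): [2.22, 2.22, 2.57, 3.14, 3.14, 3.14].

INTERFACE

Orientations are given as [roll, pitch, yaw] about the fixed x, y, z axes, in that order (R = Rz(yaw) Ry(pitch) Rx(roll)).
In Python, from cell import manip gives the robot as it stands.
- The arm moves only by the tool step_arm, never from a script. Its argument "commands" is one flat list of numbers, 7 for each row, row after row: the shift along the tool's x, y, z in m, then the turn, a rotation vector about the tool's x, y, z in degrees, then the finger opening in m, from 0 to 0.094. A call has 1 to 5 rows; each row shifts and turns the commanded pose from where the row before left it, along the tool's axes as they then stand; what a row does not reach is not made up. A row lasts 1/8 s, in which the tool goes at most 62.5 mm and 10.7 degrees, less where a joint would pass 70% of its speed; a pose out of reach is approached as far as the arm can. A call with a gripper value outside its range is refused whole. The fingers move at their own pace and stop on an object; "squeeze" is the grip in N (left out, the last holds). Time passes only in rows, so rows that do not move let the fingers close. It gives the time, the measured TCP pose, the force and the opening at its end, in the units of the state.
- manip.read_state(): the state, without advancing time (a new reading comes with each control period).
- manip.camera(name): name is "side" or "top"; returns the picture (400x640x3 uint8, red, green, blue); there is no depth.
- manip.camera_model(name): a dict with "intrinsics" (3x3 intrinsics, pixels), "k1" (the pictures are not rectified: a ray, as slopes to the right and down, at radius r is drawn at 1 + k1 r^2 times it, then the intrinsics apply), "origin" and "orientation" of the camera in the world. Camera axes: x right, y up, looking along -z (the intrinsics and any distortion apply to the point x, -y, -z); pixel columns grow to the right and rows downward; lengths in mm; the calibration is good to about 2 mm. A picture is of the moment at which its call begins. camera_model takes no time and is no camera call.
- manip.sign_off(): hands the job in, once; it reports no verdict.
Trained networks look in the newest picture that a camera, given by its name, has taken for a name from the list of things; names that differ only in an ending like _2 or _b are one class to them, and where a whole thing is asked for, a point or a joint stands for the part that bears it (a point fixed in the world has none). Each returns a list of dicts, best first, with "score" (0 to 1); they miss things now and then, are a little off and sometimes report something else, mostly with a low value. They report only what shows in the picture. A call takes as long as a camera call. They do not tell look-alikes from the thing itself.
- manip.find_in(thing, camera): "centre" ([row, column] in pixels, amid what is visible of it).
- manip.outline_of(thing, camera): "pixels" (400x640 bool, what is visible of it) and "centre" ([row, column] in pixels, amid what is visible of it).
The state is a dict: "clock": time; "joints": joint angles; "qd": joint speeds; "effort": joint torques, N m; "eef_pos": TCP position; "eef_rot": TCP orientation; "wrist_force": force on the tool from outside, world axes, zero at the start; "moment": the same for the moment, N m; "finger_gap": finger opening in mm.
Only numpy, scipy, OpenCV 4.12 (cv2) and the standard library are available. Lean on these libraries where they do the work, as an engineer would, in place of code of your own. Each camera call takes 0.05 s, during which the arm holds its last target. There are 200 camera calls.

TASK

At the chocolate dispenser on the coffee bar, push the small open dish along its channel until it stands in front of the lane that holds the larger of the two wrapped chocolates. Then press down the black paddle on that lane's side so that its gate lifts and the chocolate rolls into the dish, and let the paddle come back up. Only push and press with the fingers: pick nothing up, do not touch the chocolates, leave the other paddle alone so that the smaller chocolate stays behind its gate, and leave everything else where it stands.

Things in the scene. Friction and masses are not known exactly. Their poses are not given: they have to be found in the camera images.
- dispenser: Fixed steel two-lane chocolate dispenser on a black base plate, 8 mm thick, x -110 to 120, y -140 to 140 mm. Origin on the counter (z = 0), midway between the two gates; +x points to its back, +y to its left lane, z up; its yaw varies. Each lane has a gate plate at x = 0, hung from the inner end of a rocking lever that lies along y on a pivot at y = +-120 mm, 105 mm up (posts reach 114 mm).
- spout_left (a point): Lip of the left lane's spout, at dispenser x = -24, y = +45 mm, 50 mm above the counter. The open lane runs back from here in +x, 38 mm wide inside, rising at 12 degrees: its floor is 55 mm up at the gate, 78 mm at the back; its walls stand 20 mm above the floor.
- spout_right (a point): The same for the right lane, at dispenser y = -45 mm.
- channel (a point): Middle of the dish's channel, on the base plate: dispenser x = -54, y = 0, 8 mm up. The channel runs along dispenser y below the spouts and is 92 mm wide. Its front lip and two end stops stand 16 mm above the counter. The end stops (inner faces at y = +-88 mm, 10 mm thick) halt the dish with its centre at about y = +50 or -50 mm.
- lever_left (a joint): Rocking lever of the left (+y) lane, rad: 0 = paddle up, gate shut; 0.55 = paddle fully down, gate fully up (end stop). The gate lets the large chocolate through from about 0.4. A spring brings it back: about 2 N at the start to 6 N fully down at the paddle.
- lever_right (a joint): The same for the right (-y) lane.
- paddle_left (a point): Centre of the top face of the left lever's black paddle (44 x 50 mm, 115 mm up and at dispenser x = 0, y = +205 mm when released). Fully pressed, this point is about 46 mm lower and 7 mm nearer the pivot; free air below it.
- paddle_right (a point): The same for the right lever, at dispenser y = -205 mm.
- dish: Loose open square-cornered white ceramic dish, 84 mm (x) by 76 mm (y), 32 mm high, walls and floor 3 mm, 0.25 kg; origin under the centre of its floor (8 mm above the counter, on the base plate), so its rim is 40 mm above the counter. It starts near the middle of the channel, in front of neither lane, and slides along dispenser y when its side is pushed.
- big: The larger wrapped chocolate: a loose brass-coloured ball 32 mm in diameter, behind one of the two gates (either lane). Origin at its centre.
- small: The smaller wrapped chocolate: a loose brass-coloured ball 22 mm in diameter, behind the other gate. Origin at its centre.
- cup: Bystander: white espresso cup with a handle, 62 mm wide, 58 mm tall; origin under its centre.
- tamper: Bystander: steel coffee tamper, 56 mm base, 80 mm tall; origin under its centre.
- spoon: Bystander: small steel spoon, 130 mm long, lying; origin near its middle.
- jug: Bystander: open steel milk jug, 72 mm wide, 85 mm tall; origin under its centre.
- jar: Bystander: closed amber glass jar with a black cap, 68 mm wide, 85 mm tall; origin under its centre.
- teabox: Bystander: closed cardboard box 70 x 110 x 60 mm; origin under its centre.
- saucer: Bystander: white saucer, 110 mm wide, 18 mm tall; origin under its centre.
Things that resemble listed ones, but are neither listed nor needed, are in the scene too. Leave any orange or yellow look-alike of the dish alone.

How it is judged (in metres and radians):
On the way, in this order (a step that is already met when the one before it is completed fails the run):
1. the dish stands in front of the lane that holds the larger chocolate (centres within 18 mm along the channel), both gates still shut (y of big in the frame of dish between -0.018 and 0.018 m and value of joint each of lever_left, lever_right below 0.06 rad and x of big in the frame of dispenser above 0.005 m), for 0.2 s.
2. that lane's paddle is pressed well down (lever past 0.3 rad), by a push on the outer end of the lever (((y of big in the frame of dispenser above 0 m and value of joint lever_left above 0.3 rad and y of the grasp point in the frame of dispenser above 0.12 m) or (y of big in the frame of dispenser below 0 m and value of joint lever_right above 0.3 rad and y of the grasp point in the frame of dispenser below -0.12 m))).
3. the larger chocolate has rolled into the dish (x of big in the frame of dish between -0.04 and 0.04 m and y of big in the frame of dish between -0.036 and 0.036 m and z of big in the frame of dish below 0.03 m), for 0.1 s.
At the end, for the whole second after the job is handed in: The larger chocolate rests inside the dish; the dish stands flat in its channel in front of the lane the chocolate came from (its centre at least 27 mm to that side of the middle); both gates are shut (levers under 0.06 rad); the smaller chocolate is still behind its gate (all of step 3 and linear speed of big below 0.05 m/s and linear speed of dish below 0.02 m/s and height (world z) of dish below 0.014 m and angle between dish's own z axis and vertical below 0.1 rad and x of dish in the frame of dispenser between -0.07 and 0.07 m and value of joint each of lever_left, lever_right below 0.06 rad and x of small in the frame of dispenser above 0.005 m and height (world z) of small above 0.055 m and ((y of small in the frame of dispenser below 0 m and y of dish in the frame of dispenser above 0.027 m) or (y of small in the frame of dispenser above 0 m and y of dish in the frame of dispenser below -0.027 m))); the robot touches nothing.
It fails at once if the paddle of the smaller chocolate's lane is pressed (lever past 0.15 rad) ((y of small in the frame of dispenser above 0 m and value of joint lever_left above 0.15 rad) or (y of small in the frame of dispenser below 0 m and value of joint lever_right above 0.15 rad)).
It fails at once if the smaller chocolate leaves its place behind the gate (not (x of small in the frame of dispenser above 0.005 m and height (world z) of small above 0.055 m)).
It fails at once if a chocolate is touched with the fingers (over 0.5 N) or lifted (contact force between the fingers and big above 0.5 N or contact force between the fingers and small above 0.5 N or height (world z) of any of big, small above 0.11 m).
It fails at once if the dish is lifted (6 mm or more off the base plate) or tipped (height (world z) of dish above 0.014 m or angle between dish's own z axis and vertical above 0.2 rad).
It fails at once if something else on the counter is moved by more than 25 mm (distance of any of cup, tamper, spoon, jug, jar, teabox, saucer from where it was at the start of the episode above 0.025 m).
It also fails if it takes over 42 s, if anything falls off the work surface, if the arm or the gripper's body presses on something with over 40 N, if the wrist force passes 120 N, or if a joint passes its speed limit or range.

## Working session

There is one attempt and no reset: what is moved stays moved. The work goes in short steps, Python scripts to look and compute and a tool call to move; the robot and the scene stay as the last step left them, time stands still between calls to the robot, and variables do not carry over. Pictures are saved under pics/ and viewed, about 8 in all and at most 12, crops included, and the job is handed in when it is done.

Besides the shell and the picture viewer there is one more tool, called after "Request:" by a JSON object that holds its "method" and its "body", one argument or row to a line. step_arm: Moves the arm, as the interface text tells. Its arguments: {"type":"object","properties":{"commands":{"type":"array"},"squeeze":{"type":"number"}},"required":["commands"]}

```bash
mkdir -p pics; cat > h.py <<'E'
import numpy as np, cv2
from cell import manip
def save(cam,name):
    im=manip.camera(cam); cv2.imwrite('pics/'+name,im[:,:,::-1]); return im
def M(cam):
    m=manip.camera_model(cam); return m
def Rm(o):
    o=np.array(o,float)
    if o.shape==(3,3): return o
    from scipy.spatial.transform import Rotation as R
    return R.from_euler('xyz',o).as_matrix()
def ray(cam,r,c):
    m=M(cam);K=np.array(m['intrinsics']);p=np.linalg.inv(K)@[c,r,1.];d=p[:2];u=d.copy()
    for _ in range(20): u=d/(1+m['k1']*(u@u))
    return np.array(m['origin'],float),Rm(m['orientation'])@[u[0],-u[1],-1]
def atz(cam,r,c,z):
    o,d=ray(cam,r,c);return o+d*(z-o[2])/d[2]
def proj(cam,P):
    m=M(cam);q=Rm(m['orientation']).T@(np.array(P,float)-m['origin']);u=np.array([q[0],-q[1]])/-q[2]
    u=u*(1+m['k1']*(u@u));K=np.array(m['intrinsics']);v=K@[u[0],u[1],1];return v[1],v[0]
E
python3 - <<'E'
from h import *
print(M('top'),M('side'))
a=save('top','t0.png');b=save('side','s0.png')
for n in ['dispenser','dish','big','small','paddle_left','paddle_right']:
  for c in ['top','side']:
    print(n,c,[(np.round(x['centre']),round(x['score'],2)) for x in manip.find_in(n,c)])
print(manip.read_state(),manip.grip_depth)
E
```

```text
{'intrinsics': array([[480.9975847 ,   0.        , 322.4361207 ],
       [  0.        , 480.9975847 , 196.89634532],
       [  0.        ,   0.        ,   1.        ]]), 'k1': -0.1299402042913803, 'origin': array([ 295.30759193,   42.35671235, 1371.39038941]), 'orientation': array([ 0.18960415, -0.01377286, -1.56040849])} {'intrinsics': array([[380.67749975,   0.        , 324.10109922],
       [  0.        , 380.67749975, 196.91471482],
       [  0.        ,   0.        ,   1.        ]]), 'k1': -0.010974316823530136, 'origin': array([ 491.11781443, -732.674835  ,  683.02069078]), 'orientation': array([ 0.91680515,  0.01791252, -0.10850413])}
dispenser top []
dispenser side [(array([239., 322.]), 0.84), (array([289., 374.]), 0.33)]
dish top [(array([278., 375.]), 0.85), (array([180., 215.]), 0.73), (array([242., 409.]), 0.7), (array([227., 471.]), 0.59), (array([281., 247.]), 0.58)]
dish side [(array([185., 231.]), 0.87), (array([160., 332.]), 0.83), (array([382., 306.]), 0.78), (array([226., 293.]), 0.62), (array([274., 229.]), 0.56)]
big top [(array([191., 269.]), 0.53)]
big side [(
[... 275 characters left out ...]
]
paddle_right side [(array([260., 316.]), 0.81)]
{'clock': 0.7, 'joints': array([ 1.21643954e+00,  2.99876930e-01,  1.52098032e+00,  6.19425571e-08,
        1.32069330e+00, -6.66123276e-02]), 'qd': array([ 0.00094328, -0.00092254,  0.00100294, -0.00073767, -0.00152224,
        0.00026998]), 'effort': array([ 1.41663670e-03, -5.31564331e+01, -3.52891409e+01,  7.08760670e-02,
        2.11964553e-02,  7.80485095e-06]), 'eef_pos': array([156.09409895, 527.38538535, 205.46657363]), 'eef_rot': array([-0.06518662,  1.57075423,  1.21786523]), 'wrist_force': array([-1.31806226,  0.1387769 , -0.62242401]), 'moment': array([-0.04703046, -0.00287889,  0.05383276]), 'finger_gap': 93.91996889390329} 18.8
```

View pics/t0.png

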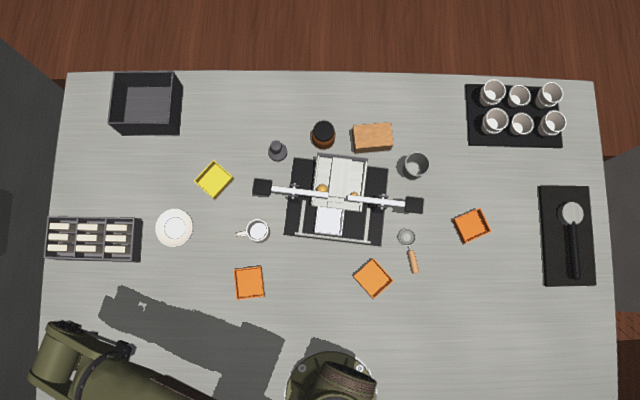

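View pics/s0.png

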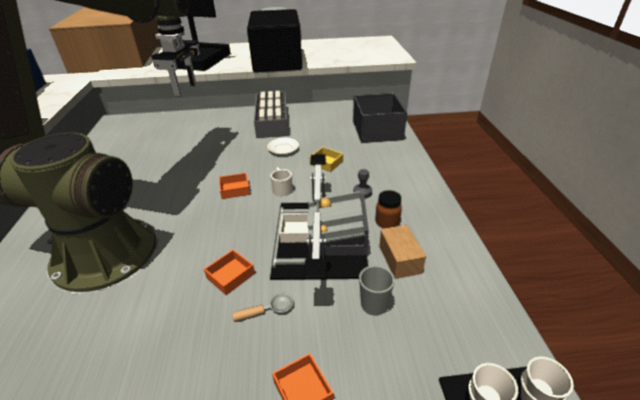

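The top view shows the dispenser at about row 200, col 338, with its back toward world +x. The left paddle is at (187,262) and the right one at (205,413). The white dish is at about (220,328). The orange and yellow squares outside the channel are look-alikes. Next I'll enlarge a crop to compare the two balls.

```bash
python3 - <<'E'
from h import *
t=cv2.imread('pics/t0.png');s=cv2.imread('pics/s0.png')
a=cv2.resize(t[145:255,245:430],None,fx=4.2,fy=4.2,interpolation=cv2.INTER_CUBIC)[:,:780]
cv2.imwrite('pics/c0.png',a)
b=cv2.resize(s[145:285,260:380],None,fx=4.2,fy=4.2,interpolation=cv2.INTER_CUBIC);cv2.imwrite('pics/c1.png',b)
hsv=cv2.cvtColor(t,cv2.COLOR_BGR2HSV)
for n,im,(r0,r1,c0,c1) in (('top',t,(150,250,300,380)),('side',s,(190,250,310,345))):
  h=cv2.cvtColor(im,cv2.COLOR_BGR2HSV)[r0:r1,c0:c1]
  m=((h[...,0]>8)&(h[...,0]<28)&(h[...,1]>110)&(h[...,2]>80)).astype('uint8')
  k,l,st,ce=cv2.connectedComponentsWithStats(m)
  for i in range(1,k):
    if st[i,4]>4: print(n,st[i],ce[i][::-1]+[r0,c0])
# paddles: dark blobs
P={}
for n,(r0,r1,c0,c1) in (('L',(170,205,248,278)),('R',(190,220,398,428))):
  h=hsv[r0:r1,c0:c1,2];m=(h<70).astype('uint8');k,l,st,ce=cv2.connectedComponentsWithStats(m)
  i=1+np.argmax(st[1:,4]);print(n,st[i],ce[i][::-1]+[r0,c0]);P[n]=atz('top',*(ce[i][::-1]+[r0,c0]),112);print(P[n])
d=P['L']-P['R'];print(np.hypot(*d[:2]),(P['L']+P['R'])/2,np.arctan2(d[1],d[0])-np.pi/2)
E
```

```text
top [55  0 11  3 14] [150.85714286 360.14285714]
top [17 35 11  7 60] [188.08333333 321.96666667]
top [51 43  6  3 12] [193.66666667 353.91666667]
side [10  8 11  9 84] [202.28571429 324.66666667]
side [11 35  6  7 37] [227.91891892 323.27027027]
L [  5   9  19  17 274] [186.83211679 261.89416058]
[562.51631246 189.9427466  112.        ]
R [  6   7  19  17 264] [204.76136364 413.5       ]
[ 518.92080015 -216.54688693  112.        ]
408.82073193456574 [540.7185563  -13.30207017 112.        ] -0.10684038011109509
```

View pics/c0.png

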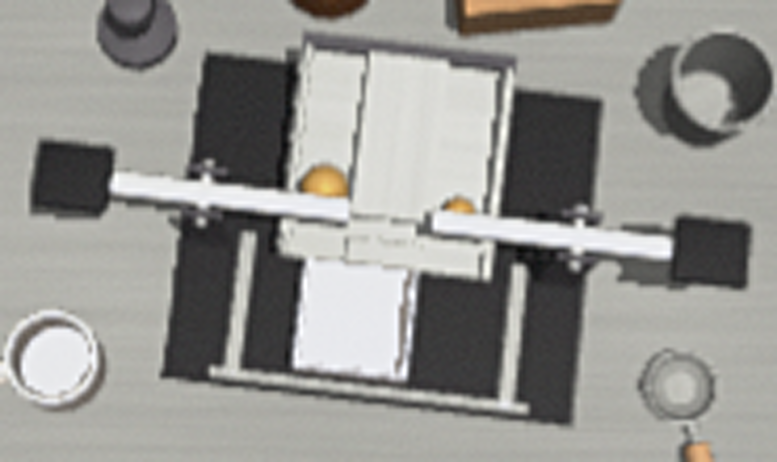

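View pics/c1.png

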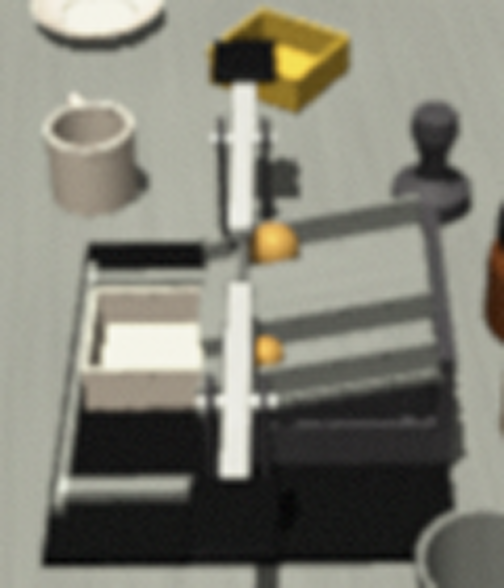

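Two balls are visible: one in the left lane at (188,322), about 11 px across, and one in the right lane at (194,354), about 6 px. The side view agrees, with 11 px against 6 px. So the big one is in the left (+y) lane. The white dish is in the channel, a little to the +y side of its middle, so I'll push it toward +y from its right side.

```bash
cat >> h.py <<'E'
from scipy.spatial.transform import Rotation as R
O=np.array([540.7,-13.3,0]);YAW=-0.107
D=R.from_euler('z',YAW).as_matrix()
def w2d(p): return D.T@(np.array(p)-O)
def to(p):  # tool shift (m) and turn (deg) to dispenser point p, jaws along dispenser y
    s=manip.read_state();A=R.from_euler('xyz',s['eef_rot']);Rt=A.as_matrix()
    best=None
    for sg in (1,-1):
        x=np.array([0,0,-1.]);z=sg*D[:,1];B=np.column_stack([x,np.cross(z,x),z])
        v=np.degrees(R.from_matrix(Rt.T@B).as_rotvec())
        if best is None or np.linalg.norm(v)<np.linalg.norm(best[0]): best=(v,B)
    d=D@np.array(p,float)+O-s['eef_pos']
    print('now disp',w2d(s['eef_pos']).round(1),'F',s['wrist_force'].round(1),'gap',s['finger_gap'].round(),'t',s['clock'])
    print('shift now-axes m',(Rt.T@d/1000).round(4),'turn deg',best[0].round(1),'shift final-axes',(best[1].T@d/1000).round(4),'q',s['joints'].round(2))
E
python3 - <<'E'
from h import *
for r,c in ((209,316),(208,342),(234,342),(232,315)): print(w2d(atz('top',r,c,40)).round(1))
for n,p in (('lip front L',(-103,93,16)),('lip front R',(-103,-93,16)),('base FL',(-110,140,8)),('base FR',(-110,-140,8)),('base BR',(120,-140,8)),('base BL',(120,140,8))):
  print(n,np.round(proj('top',D@np.array(p)+O)),np.round((np.array(proj('top',D@np.array(p)+O))-[145,245])*4.2))
t=manip.camera('top')
for x in manip.outline_of('dish','top'):
  print(np.round(x['centre']),x['score'])
to((-62,-40,150))
E
```

```text
[-30.5  54.7  40. ]
[-19.  -17.4  40. ]
[-91.9 -25.5  40. ]
[-95.2  49.7  40. ]
lip front L [234. 300.] [373. 229.]
lip front R [242. 365.] [406. 503.]
base FL [235. 283.] [377. 159.]
base FR [246. 381.] [425. 570.]
base BR [168. 388.] [ 98. 601.]
base BL [157. 293.] [ 51. 203.]
[277. 374.] 0.97
[179. 213.] 0.95
[228. 473.] 0.76
[282. 244.] 0.71
[222. 329.] 0.59Traceback (most recent call last):
  File "<stdin>", line 8, in <module>
  File "h.py", line 33, in to
    print('now disp',w2d(s['eef_pos']).round(1),'F',s['wrist_force'].round(1),'gap',s['finger_gap'].round(),'t',s['clock'])
                                                                                    ^^^^^^^^^^^^^^^^^^^^^
AttributeError: 'float' object has no attribute 'round'
```

The base plate corners reproject to within 1 px, so the dispenser pose is good. The dish's right side is at about y = -21 mm.

```bash
sed -i "s/s\['finger_gap'\].round()/round(s['finger_gap'])/" h.py; python3 -c "
from h import *
to((-62,-54,150))"
```

```text
now disp [-440.1  496.5  205.5] F [-0.8 -0.1 -0.6] gap 94 t 0.8
shift now-axes m [ 0.0555 -0.471  -0.4735] turn deg [-10.4   0.   -0. ] shift final-axes [ 0.0555 -0.3781 -0.5505] q [ 1.22  0.3   1.52  0.    1.32 -0.07]
```

Request:
{"method": "step_arm", "body": {
  "commands": [0,0,0,-10.4,0,0,0,0,-0.0315,-0.0459,0,0,0,0,0,-0.0315,-0.0459,0,0,0,0,0,-0.0315,-0.0459,0,0,0,0,0,-0.0315,-0.0459,0,0,0,0]
}}

```text
clock: 1.42
eef_pos: [262.4, 329.9, 205.6]
eef_rot: [-0.784, 1.57, 0.681]
wrist_force: [1.9, -0.1, 0.5]
finger_gap: 47.7
```

Request:
{"method": "step_arm", "body": {
  "commands": [0,-0.0315,-0.0459,0,0,0,0,0,-0.0315,-0.0459,0,0,0,0,0,-0.0315,-0.0459,0,0,0,0,0,-0.0315,-0.0459,0,0,0,0,0,-0.0315,-0.0459,0,0,0,0]
}}

```text
clock: 2.05
eef_pos: [394.8, 84.7, 205.8]
eef_rot: [-1.323, 1.57, 0.141]
wrist_force: [1.2, 0.0, -0.1]
finger_gap: 0.7
```

Request:
{"method": "step_arm", "body": {
  "commands": [0,-0.0315,-0.0459,0,0,0,0,0,-0.0315,-0.0459,0,0,0,0,0,-0.0315,-0.0459,0,0,0,0,0.055,0,0,0,0,0,0,0,0,0,0,0,0,0]
}}

```text
clock: 2.68
eef_pos: [471.8, -60.4, 147.9]
eef_rot: [1.472, 1.564, 2.936]
wrist_force: [0.1, 0.8, 0.8]
finger_gap: 0.3
```

```bash
python3 -c "
from h import *
to((-62,-54,22))
t=save('top','t1.png');s=save('side','s1.png')
a=cv2.resize(s[130:290,230:390],None,fx=3.6,fy=3.6,interpolation=cv2.INTER_CUBIC);cv2.imwrite('pics/c2.png',a[:,:,::-1])
"
```

```text
now disp [-63.5 -54.2 147.9] F [0.1 0.8 0.8] gap 0 t 2.675
shift now-axes m [ 1.259e-01 -2.300e-03  1.000e-04] turn deg [-0.   0.  -0.4] shift final-axes [ 0.1259 -0.0015  0.0002] q [-0.2   0.2   1.79  0.    1.16 -1.67]
```

View pics/c2.png

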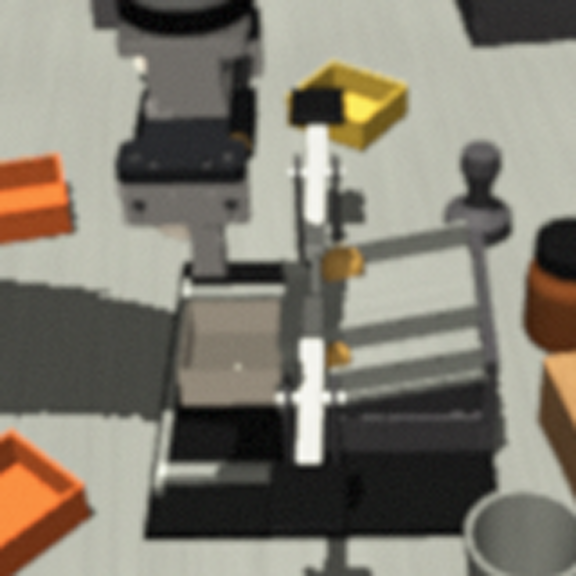

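The view shows closed fingers above the free channel to the right of the dish, with clear space below. I'll descend there and then push slowly toward +y.

Request:
{"method": "step_arm", "body": {
  "commands": [0.042,-0.002,0,0,0,-0.4,0,0.042,0,0,0,0,0,0,0.042,0,0,0,0,0,0,0,0,0,0,0,0,0]
}}

```text
clock: 3.28
eef_pos: [475.9, -60.1, 24.5]
eef_rot: [-1.532, 1.566, -0.067]
wrist_force: [-0.5, 0.4, 1.0]
finger_gap: 0.2
```

Request:
{"method": "step_arm", "body": {
  "commands": [0,0,0.01,0,0,0,0,0,0,0.006,0,0,0,0,0,0,0.006,0,0,0,0,0,0,0.006,0,0,0,0,0,0,0.004,0,0,0,0]
}}

```text
clock: 3.9
eef_pos: [479.7, -28.6, 24.7]
eef_rot: [-1.592, 1.563, -0.127]
wrist_force: [-1.0, -2.9, 1.9]
finger_gap: 0.6
```

Request:
{"method": "step_arm", "body": {
  "commands": [0,0,0.005,0,0,0,0,0,0,0.004,0,0,0,0,0,0,0.003,0,0,0,0,0,0,0.002,0,0,0,0,0,0,0,0,0,0,0]
}}

```text
clock: 4.53
eef_pos: [480.9, -14.7, 24.3]
eef_rot: [-1.531, 1.564, -0.066]
wrist_force: [0.7, -0.4, -0.0]
finger_gap: 0.4
```

```bash
python3 -c "
from h import *
to((-62,-3.5,22))
s=save('side','s2.png')
a=cv2.resize(s[130:290,230:390],None,fx=3.6,fy=3.6,interpolation=cv2.INTER_CUBIC);cv2.imwrite('pics/c3.png',a[:,:,::-1])
for y in (42,47,50):
  print(y,[(np.round((np.array(proj('side',D@np.array([x,y-38,z])+O))-[130,230])*3.6)) for x,z in ((-95,40),(-12,40),(-95,8),(-12,8))])
"
```

```text
now disp [-59.3  -7.8  24.3] F [ 0.7 -0.4 -0. ] gap 0 t 4.525
shift now-axes m [0.0023 0.0027 0.0043] turn deg [0.  0.  0.4] shift final-axes [0.0023 0.0027 0.0043] q [-0.11  0.39  1.88  0.    0.87 -1.57]
42 [array([342., 180.]), array([340., 298.]), array([375., 184.]), array([374., 299.])]
47 [array([337., 181.]), array([336., 298.]), array([370., 185.]), array([369., 299.])]
50 [array([334., 181.]), array([333., 298.]), array([368., 185.]), array([366., 299.])]
```

View pics/c3.png

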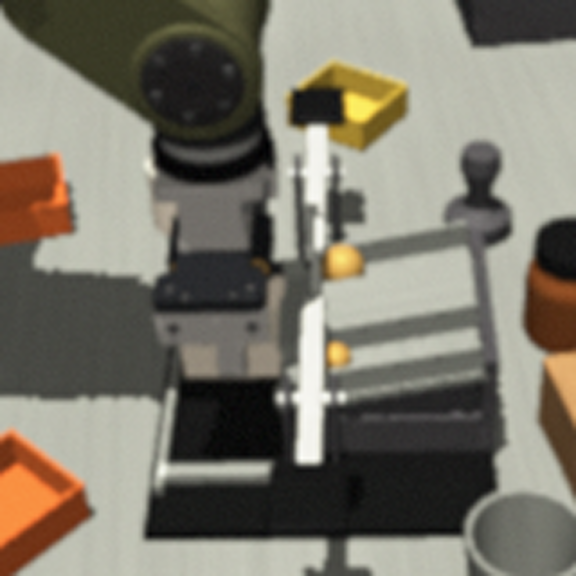

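The dish's lower near edge shows at crop row ~376, which puts it at y ≈ 41. The finger position gives about 42.7. I'll push 5 mm more, then back off and lift.

Request:
{"method": "step_arm", "body": {
  "commands": [0,0,0.003,0,0,0,0,0,0,0.002,0,0,0,0,0,0,0,0,0,0,0]
}}

```text
clock: 4.95
eef_pos: [481.5, -9.7, 24.4]
eef_rot: [-1.548, 1.564, -0.083]
wrist_force: [-0.6, 0.8, 0.9]
finger_gap: 0.6
```

Request:
{"method": "step_arm", "body": {
  "commands": [0,0,-0.006,0,0,0,0,0,0,-0.006,0,0,0,0,-0.04,0,0,0,0,0,0,-0.05,0,0,0,0,0,0,-0.05,0,0,0,0,0,0]
}}

```text
clock: 5.58
eef_pos: [479.0, -22.2, 166.0]
eef_rot: [-1.566, 1.564, -0.102]
wrist_force: [-0.5, 0.1, 0.7]
finger_gap: 0.4
```

```bash
python3 -c "
from h import *
to((0,204,165))
s=save('side','s3.png')
a=cv2.resize(s[130:290,230:390],None,fx=3.6,fy=3.6,interpolation=cv2.INTER_CUBIC);cv2.imwrite('pics/c4.png',a[:,:,::-1])
"
```

```text
now disp [-60.4 -15.5 166. ] F [-0.5  0.1  0.7] gap 0 t 5.575
shift now-axes m [ 0.0015 -0.0604  0.2194] turn deg [0.  0.  0.4] shift final-axes [ 0.001  -0.0604  0.2195] q [-0.12  0.18  1.77  0.    1.19 -1.59]
```

View pics/c4.png

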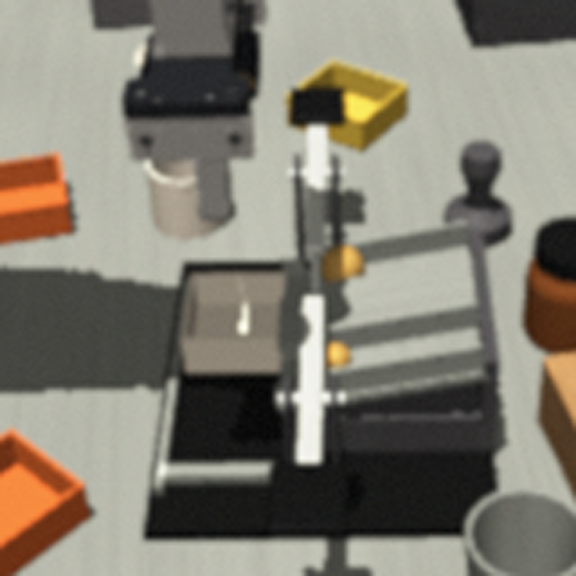

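The dish stands square, with its lower near edge at crop row ~373. That puts its centre at y ≈ 43–47, in front of the big ball's lane. Next is the left paddle.

Request:
{"method": "step_arm", "body": {
  "commands": [0,-0.0121,0.0439,0,0,0,0,0,-0.0121,0.0439,0,0,0,0,0,-0.0121,0.0439,0,0,0,0,0,-0.0121,0.0439,0,0,0,0,0,-0.012,0.0439,0,0,0.4,0]
}}

```text
clock: 6.25
eef_pos: [563.1, 191.1, 164.6]
eef_rot: [1.645, 1.571, 3.11]
wrist_force: [0.2, -1.1, 1.0]
finger_gap: 0.4
```

Request:
{"method": "step_arm", "body": {
  "commands": [0,0,0,0,0,0,0,0.03,0,0,0,0,0,0,0.01,0,0,0,0,0,0,0,0,0,0,0,0,0]
}}

```text
clock: 6.75
eef_pos: [562.5, 189.3, 124.7]
eef_rot: [1.991, 1.57, -2.828]
wrist_force: [-0.1, -0.1, -0.5]
finger_gap: 0.5
```

```bash
python3 -c "
from h import *
to((0,204,72))
a,b=manip.camera('side'),manip.camera('top')
a=cv2.resize(a[110:270,240:400],None,fx=3,fy=3,interpolation=cv2.INTER_CUBIC);b=cv2.resize(b[150:250,230:350],(480,400),interpolation=cv2.INTER_CUBIC)
b=cv2.resize(b,(310,258));o=np.zeros((480,800,3),'uint8');o[:,:480]=a;o[:258,485:795]=b
cv2.imwrite('pics/c5.png',o[:,:,::-1])
"
```

```text
now disp [  0.  203.8 124.7] F [-0.1 -0.1 -0.5] gap 1 t 6.75
shift now-axes m [ 0.0527 -0.      0.0003] turn deg [ 0.  -0.  -0.1] shift final-axes [0.0527 0.     0.0002] q [ 0.26  0.47  1.48 -0.    1.19 -1.2 ]
```

View pics/c5.png

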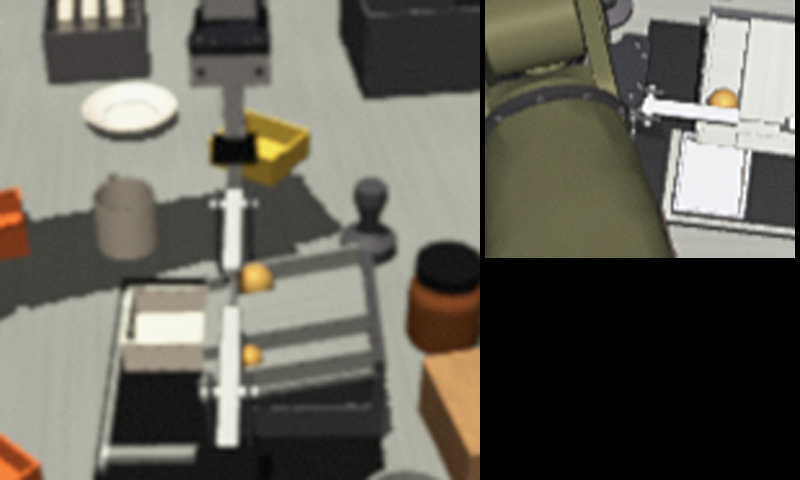

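The fingers are centred above the left paddle, and the dish sits in front of the left lane in both views. I'll press now.

Request:
{"method": "step_arm", "body": {
  "commands": [0.01,0,0,0,0,0,0,0.01,0,0,0,0,0,0,0.01,0,0,0,0,0,0,0.01,0,0,0,0,0,0,0.01,0,0,0,0,0,0]
}}

```text
clock: 7.48
eef_pos: [562.5, 189.9, 74.2]
eef_rot: [2.324, 1.57, -2.494]
wrist_force: [0.9, -0.4, 5.3]
finger_gap: 0.5
```

Request:
{"method": "step_arm", "body": {
  "commands": [0.002,0,0,0,0,0,0,0,0,0,0,0,0,0,0,0,0,0,0,0,0,0,0,0,0,0,0,0,0,0,0,0,0,0,0]
}}

```text
clock: 8.1
eef_pos: [562.5, 190.2, 72.9]
eef_rot: [1.058, 1.571, 2.522]
wrist_force: [-1.5, 1.3, 4.0]
finger_gap: 0.3
```

```bash
python3 -c "
from h import *
to((0,204,165))
a,b=manip.camera('side'),manip.camera('top')
a=cv2.resize(a[110:270,240:400],None,fx=3,fy=3,interpolation=cv2.INTER_CUBIC);b=cv2.resize(b[150:250,230:350],(480,400),interpolation=cv2.INTER_CUBIC)
b=cv2.resize(b,(310,258));o=np.zeros((480,800,3),'uint8');o[:,:480]=a;o[:258,485:795]=b
cv2.imwrite('pics/c6.png',o[:,:,::-1])
"
```

```text
now disp [ -0.  204.6  72.9] F [-1.5  1.3  4. ] gap 0 t 8.1
shift now-axes m [-0.0921 -0.     -0.0006] turn deg [ 0.  0. -0.] shift final-axes [-0.0921 -0.     -0.0006] q [ 0.26  0.53  1.52  0.    1.09 -1.2 ]
```

View pics/c6.png

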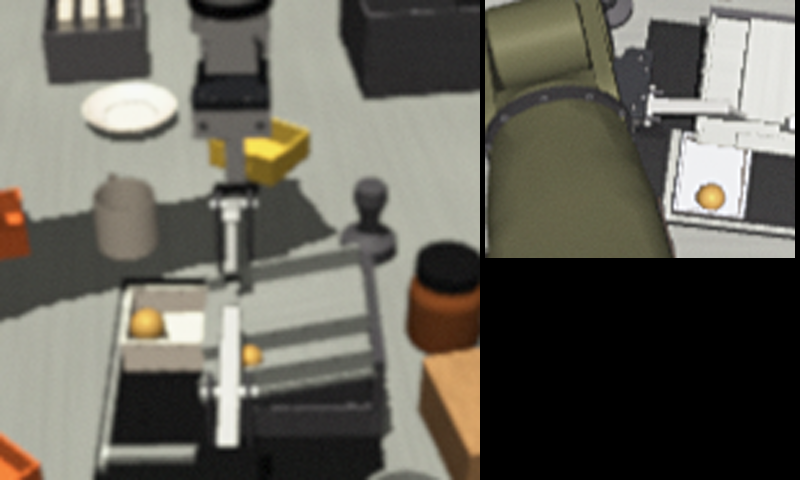

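The large chocolate is in the dish: it shows at (322,147) in the side panel and at (196,711) in the top panel. The small one is still behind its gate. I'll release the paddle gently and let things settle.

Request:
{"method": "step_arm", "body": {
  "commands": [-0.012,0,0,0,0,0,0,-0.012,0,0,0,0,0,0,-0.012,0,0,0,0,0,0,-0.012,0,0,0,0,0,0,-0.03,0,0,0,0,0,0]
}}

```text
clock: 8.82
eef_pos: [561.9, 189.4, 150.5]
eef_rot: [2.092, 1.568, -2.727]
wrist_force: [0.0, -0.4, 0.1]
finger_gap: 0.4
```

Request:
{"method": "step_arm", "body": {
  "commands": [-0.05,0,0,0,0,0,0,0,0,0,0,0,0,0,0,0,0,0,0,0,0,0,0,0,0,0,0,0,0,0,0,0,0,0,0]
}}

```text
clock: 9.45
eef_pos: [562.4, 189.9, 200.0]
eef_rot: [2.0, 1.569, -2.819]
wrist_force: [-0.3, 0.9, -0.3]
finger_gap: 0.9
```

Request:
{"method": "step_arm", "body": {
  "commands": [0,0,0,0,0,0,0,0,0,0,0,0,0,0,0,0,0,0,0,0,0,0,0,0,0,0,0,0,0,0,0,0,0,0,0]
}}

```text
clock: 10.07
eef_pos: [562.6, 190.1, 200.9]
eef_rot: [0.606, 1.571, 2.07]
wrist_force: [0.0, -0.9, -0.7]
finger_gap: 0.4
```

```bash
python3 -c "
from h import *
to((0,204,165))
a,b=manip.camera('side'),manip.camera('top')
a=cv2.resize(a[110:270,240:400],None,fx=3,fy=3,interpolation=cv2.INTER_CUBIC);b=cv2.resize(b[150:250,230:350],(480,400),interpolation=cv2.INTER_CUBIC)
b=cv2.resize(b,(310,258));o=np.zeros((480,800,3),'uint8');o[:,:480]=a;o[:258,485:795]=b
cv2.imwrite('pics/c7.png',o[:,:,::-1])
"
```

```text
now disp [1.000e-01 2.045e+02 2.009e+02] F [ 0.  -0.9 -0.7] gap 0 t 10.075
shift now-axes m [ 0.0359  0.0001 -0.0005] turn deg [ 0.  0. -0.] shift final-axes [ 0.0359  0.0001 -0.0005] q [ 0.26  0.4   1.4   0.    1.34 -1.2 ]
```

View pics/c7.png

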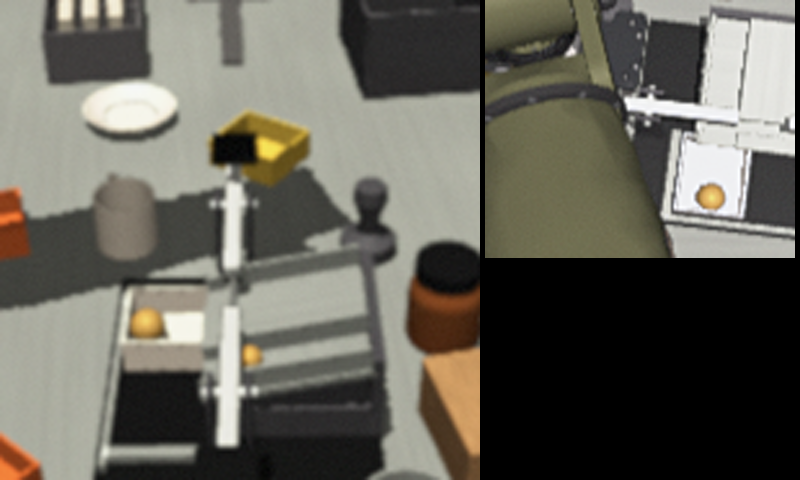

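The paddle is back up in its starting place, and the ball has not moved in the dish. The arm is clear, so I'll hand in.

```bash
python3 -c "
from cell import manip
print(manip.sign_off())"
```

```text
the job is handed in; nothing more can be done
None
```

The larger chocolate is in the dish, and I handed the job in at about 10 s on the robot's clock; no verdict is reported. It was in the left lane, so I pushed the dish along its channel to that lane. I then pressed the left paddle down about 42 mm with closed fingers, waited for the chocolate to roll in, and let the paddle come back up.

**Last pictures:**
- The big chocolate lies still in the dish, which stands square in front of the left lane.
- The left paddle is back up, and the small chocolate is still behind its gate.
- The bystanders in view, the cup, tamper, jar and saucer, look unmoved. I did not check the spoon, jug and teabox in the final pictures.
- The fingers are about 85 mm above the paddle, and the wrist force is near zero.

**Disagreement:** two estimates of the dish's centre differ slightly. The side picture gives y ≈ 43 mm and the finger position gives y ≈ 47 mm, both well inside the allowed range.

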